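# Put the leather dies back in their nests

## Robot

A 7-joint arm with a two-finger parallel gripper is mounted at the origin on the work surface. World frame = base frame: x ahead of the robot, y to its left, z up, the work surface at z = 0. Lengths are in mm, angles in rad, forces in N, time in s.
With the tool pointing down it reaches from about 400 to 875 mm from the base axis. Payload 4.4 kg.
Tool frame: the origin (TCP) lies at the very end of the fingers, on their centre line; the grasp point (between the pads) lies 19 mm behind it; z points along the fingers, y is the line along which they close (so a half turn about z gives the same grasp; the last joint's range is limited). The gripper opens to 85 mm and grips with 20 to 120 N. Pads are 22 mm wide; open, the fingers measure 114 mm over their backs; the gripper's body (76 mm by 85 mm) begins 54 mm behind the grasp point. The pads swing forward as they close: fully open they stand 13 mm farther back than shut.
Start: joints at [1.074, 0.628, 0.038, 1.517, -0.027, 0.996, -0.02], TCP at [271.467, -590.613, 231.313] pointing down, gripper open.
Joint ranges: [-3.06, 3.06], [-0.37, 2.12], [-1.25, 1.32], [0.18, 2.47], [-1.1, 4.24], [0.23, 1.98], [-2.94, 2.94]. Speed limits (rad/s): [2.57, 2.57, 3.14, 3.14, 3.14, 3.14, 3.14].

## Interface

Orientations are given as [roll, pitch, yaw] about the fixed x, y, z axes, in that order (R = Rz(yaw) Ry(pitch) Rx(roll)).
In Python, from cell import ctrl gives the robot as it stands.
- The arm moves only by the tool step_arm, never from a script. Its argument "series" is a list that holds one entry, the list of rows, each a list of 7 numbers: the turn, a rotation vector about the tool's x, y, z as a fraction of full scale, then the shift along the tool's x, y, z as a fraction of full scale, then the closure, from 0 (fully open) to 1 (shut). In form: [[[ax, ay, az, tx, ty, tz, gripper], ...]]. A call has 1 to 12 rows; each row shifts and turns the commanded pose from where the row before left it, along the tool's axes as they then stand; what a row does not reach is not made up. Full scale, the value 1, is 150 mm for a shift and 45 degrees for a turn. A row lasts 1/10 s, in which the tool goes at most 50 mm and 8.59 degrees, less where a joint would pass 70% of its speed; a pose out of reach is approached as far as the arm can. A call with a number of a shift or a turn outside -1 to 1 is refused whole. A call with a gripper value outside its range is refused whole. The fingers move at their own pace and stop on an object; the grip force is fixed at half the most. Time passes only in rows, so rows that do not move let the fingers close. It gives the time, the measured TCP pose, the force, the opening and the grip force at its end, in the units of the state.
- ctrl.read_state(): the state, without advancing time (a new reading comes with each control period).
- ctrl.get_image(name): name is "side" or "top"; returns a dict with "img" (480x640x3 uint8, red, green, blue), "fx", "fy", "cx", "cy" (pixels), "dist" ([k1, k2, p1, p2, k3] as OpenCV has them; the pictures are not rectified), "R" (3x3) and "t" (3): a world point X has camera coordinates R X + t. Camera axes: x right, y down, z forward; pixel columns grow to the right and rows downward; lengths in mm; the calibration is good to about 2 mm. A picture is of the moment at which its call begins. There is no depth.
- ctrl.finish_job(): hands the job in; it is judged then, once.
Trained networks look in a picture, given as the dict that the camera call returned (one of the last four; its "shot" number tells which), for a name from the list of things; names that differ only in an ending like _2 or _b are one class to them, and where a whole thing is asked for, a point or a joint stands for the part that bears it (a point fixed in the world has none). Each returns a list of dicts, best first, with "score" (0 to 1); they miss things now and then, are a little off and sometimes report something else, mostly with a low value. They report only what shows in the picture. A call takes as long as a camera call. They do not tell look-alikes from the thing itself.
- ctrl.recognise(picture, thing): "centre" ([column, row] in pixels, amid what is visible of it).
The state is a dict: "clock": time; "qpos": joint angles; "qd": joint speeds; "tau": joint torques, N m; "eef_pos": TCP position; "tool_rot": TCP orientation; "force": force on the tool from outside, world axes, zero at the start; "torque": the same for the moment, N m; "width": finger opening in mm; "gripper_force": force on a finger pad.
Only numpy, scipy, OpenCV 4.12 (cv2) and the standard library are available. Lean on these libraries where they do the work, as an engineer would, in place of code of your own. Each camera call takes 0.05 s, during which the arm holds its last target. There are 200 camera calls.

## Task

Put each of the four steel cutting dies away in the wooden nest whose recess has its own shape and size, so that every die stands upright, flat on the floor of its recess. Set the dies down, do not drop them or knock them over, and leave the dye bottle and the glue jar standing where they are.

Things in the scene. Friction and masses are not known exactly. Their poses are not given: they have to be found in the camera images.
- die_big_round_mid (a point): Steel leather-cutting die standing upright: a dark flat round foot 18 mm high with a plain square steel shank, 18 x 18 mm, rising from the middle of the foot to 85 mm above its underside (sides parallel to this point's x and y axes). Foot 54 mm in diameter, the larger of the two round dies; about 0.45 kg. This point is on the axis half-way up, 42.5 mm above the underside; z is up along the shank.
- die_small_round_mid (a point): Steel leather-cutting die standing upright: a dark flat round foot 18 mm high with a plain square steel shank, 18 x 18 mm, rising from the middle of the foot to 85 mm above its underside (sides parallel to this point's x and y axes). Foot 34 mm in diameter, the smaller of the two round dies; about 0.28 kg. This point is on the axis half-way up, 42.5 mm above the underside; z is up along the shank.
- die_square_mid (a point): Steel leather-cutting die standing upright: a dark flat square foot 18 mm high with a plain square steel shank, 18 x 18 mm, rising from the middle of the foot to 85 mm above its underside (sides parallel to this point's x and y axes). Foot 44 x 44 mm, sides along x and y; about 0.42 kg. This point is on the axis half-way up, 42.5 mm above the underside; z is up along the shank.
- die_oblong_mid (a point): Steel leather-cutting die standing upright: a dark flat oblong foot 18 mm high with a plain square steel shank, 18 x 18 mm, rising from the middle of the foot to 85 mm above its underside (sides parallel to this point's x and y axes). Foot 74 mm along x by 28 mm along y; about 0.45 kg. This point is on the axis half-way up, 42.5 mm above the underside; z is up along the shank.
- nest_big_round_floor (a point): Low round wooden nest, 86 mm outside diameter, with a round recess 70 mm in diameter, the larger of the two round nests, lined with grey felt. Fixed to the bench; rim 20 mm above the bench, walls 8 mm thick, recess 12 mm deep, so the matching die has 8 mm to spare all round. This point is the centre of the recess floor, 8 mm above the bench; z is up.
- nest_small_round_floor (a point): Low round wooden nest, 66 mm outside diameter, with a round recess 50 mm in diameter, the smaller of the two round nests, lined with grey felt. Fixed to the bench; rim 20 mm above the bench, walls 8 mm thick, recess 12 mm deep, so the matching die has 8 mm to spare all round. This point is the centre of the recess floor, 8 mm above the bench; z is up.
- nest_square_floor (a point): Low square wooden nest, 76 x 76 mm outside, with a square recess 60 x 60 mm (sides along x and y), lined with grey felt. Fixed to the bench; rim 20 mm above the bench, walls 8 mm thick, recess 12 mm deep, so the matching die has 8 mm to spare all round. This point is the centre of the recess floor, 8 mm above the bench; z is up.
- nest_oblong_floor (a point): Low oblong wooden nest, 106 x 60 mm outside, with an oblong recess 90 mm along x by 44 mm along y, lined with grey felt. Fixed to the bench; rim 20 mm above the bench, walls 8 mm thick, recess 12 mm deep, so the matching die has 8 mm to spare all round. This point is the centre of the recess floor, 8 mm above the bench; z is up.
- dye_bottle_mid (a point): Bystander: small black dye bottle standing upright, 38 mm in diameter, 90 mm tall; this point is on its axis, half-way up.
- glue_jar_mid (a point): Bystander: small amber glass glue jar standing upright with a steel cap, 48 mm in diameter, 65 mm tall; this point is on its axis, half-way up.
Mind the look-alikes: they are no part of the job. Leave any blue look-alike of the part that bears die_oblong_mid alone. Leave any turquoise look-alike of the part that bears nest_oblong_floor alone.

How it is judged:
By the outcome, as a careful person would: the job done as asked, in the order asked, and still so for the second after the job is handed in, with the robot touching nothing.
It also fails if it takes over 96 s, if anything falls off the work surface, if the arm or the gripper's body presses on something with over 40 N, if the wrist force passes 120 N, or if a joint passes its speed limit or range.

## Working session

There is one attempt and no reset: what is moved stays moved. The work goes in short steps, Python scripts to look and compute and a tool call to move; the robot and the scene stay as the last step left them, time stands still between calls to the robot, and variables do not carry over. Pictures are saved under pics/ and viewed, at most 14 in all, crops included, and the job is handed in when it is done.

Besides the shell and the picture viewer there is one more tool, called in YAML: its name, and indented under it one key for each argument. step_arm: Moves the arm, as the interface text tells. Shift numbers are shares of 150 mm and turn numbers shares of 45 degrees, none past 1 either way. Its arguments: {"type":"object","properties":{"series":{"type":"array","items":{"type":"array","items":{"type":"array","items":{"type":"number","minimum":-1,"maximum":1}}}}},"required":["series"]}

```bash
mkdir -p pics; cat > a.py <<'E'
from cell import ctrl
import cv2,numpy as np,pickle
names=["die_big_round_mid","die_small_round_mid","die_square_mid","die_oblong_mid","nest_big_round_floor","nest_small_round_floor","nest_square_floor","nest_oblong_floor","dye_bottle_mid","glue_jar_mid"]
def ray(p,px):
    K=np.array([[p["fx"],0,p["cx"]],[0,p["fy"],p["cy"]],[0,0,1.]])
    u=cv2.undistortPoints(np.array([[px]],float),K,np.array(p["dist"],float))[0,0]
    R=np.array(p["R"]);t=np.array(p["t"]);return -R.T@t,R.T@np.array([u[0],u[1],1])
def atz(p,px,z):
    c,d=ray(p,px);return c+d*(z-c[2])/d[2]
def proj(p,X):
    K=np.array([[p["fx"],0,p["cx"]],[0,p["fy"],p["cy"]],[0,0,1.]])
    return cv2.projectPoints(np.array(X,float).reshape(-1,1,3),cv2.Rodrigues(np.array(p["R"],float))[0],np.array(p["t"],float),K,np.array(p["dist"],float))[0][:,0]
def snap(n,tag):
    p=ctrl.get_image(n);cv2.imwrite(f"pics/{tag}.png",p["img"][:,:,::-1]);pickle.dump(p,open(f"{tag}.pkl","wb"));return p
E
python3 - <<'E'
from a import *
print(ctrl.read_state())
for c in("top","side"):
    p=snap(c,c+"0"); print(c,p["fx"],"cam",ray(p,(320,240)))
    for n in names:
        z=8 if "nest" in n else 45 if "dye" in n else 32 if "glue" in n else 42.5
        print(n,[(np.round(r["centre"]).tolist(),round(r["score"],2),np.round(atz(p,r["centre"],z)[:2]).tolist()) for r in ctrl.recognise(p,n)[:4]])
E
```

```text
{'clock': 0.0, 'qpos': array([ 1.07419768,  0.62933389,  0.03844951,  1.51839122, -0.02698523,
        0.99632322, -0.01997684]), 'qd': array([ 0.00040371, -0.00064721, -0.00101259,  0.00025127,  0.00043019,
       -0.00060586,  0.00158377]), 'tau': array([ 2.53699091e-04, -5.63402796e+01,  1.22663498e+00, -1.93439466e+01,
        1.09919099e-02,  1.06327515e-02,  1.15682900e-05]), 'eef_pos': array([ 271.18588263, -590.01645959,  230.38976206]), 'tool_rot': array([-3.13965569e+00,  4.24194716e-05,  4.30823246e-01]), 'force': array([-0.10102178, -0.1167155 ,  0.28845483]), 'torque': array([-0.00737788, -0.03830365, -0.02807664]), 'gripper_force': 0.0, 'width': 85.33018594354535}
top 525.0243670647781 cam (array([ 3.85016110e+02, -6.70031314e-01,  1.10913902e+03]), array([ 0.04062448, -0.01152932, -0.99942665]))
die_big_round_mid [([383.0, 141.0], 0.67, [634.0, -139.0])]
die_small_round_mid [([353.0, 226.0], 0.64, [458.0, -80.0])]
die_square_mid [([452.0, 273.0], 0.56, [365.0, -281.0])]
die_oblong_mid [([274.0, 223.0], 0.77, [463.0, 81.0]), ([249.0, 282.0], 0.69, [341.0, 130.0])]
nest_
[... 610 characters left out ...]
 225.0], 0.75, [450.0, -71.0])]
die_square_mid [([424.0, 214.0], 0.7, [340.0, -232.0])]
die_oblong_mid [([287.0, 267.0], 0.96, [432.0, 116.0]), ([325.0, 302.0], 0.62, [316.0, 156.0]), ([424.0, 215.0], 0.22, [339.0, -227.0])]
nest_big_round_floor [([214.0, 252.0], 0.93, [613.0, 129.0])]
nest_small_round_floor [([140.0, 339.0], 0.58, [510.0, 387.0])]
nest_square_floor [([392.0, 182.0], 0.84, [514.0, -391.0]), ([288.0, 267.0], 0.51, [463.0, 76.0]), ([290.0, 196.0], 0.26, [657.0, -162.0])]
nest_oblong_floor [([299.0, 406.0], 0.87, [225.0, 336.0]), ([245.0, 342.0], 0.61, [377.0, 285.0])]
dye_bottle_mid [([167.0, 274.0], 0.97, [576.0, 273.0])]
glue_jar_mid [([334.0, 184.0], 0.64, [590.0, -245.0])]
```

View pics/top0.png

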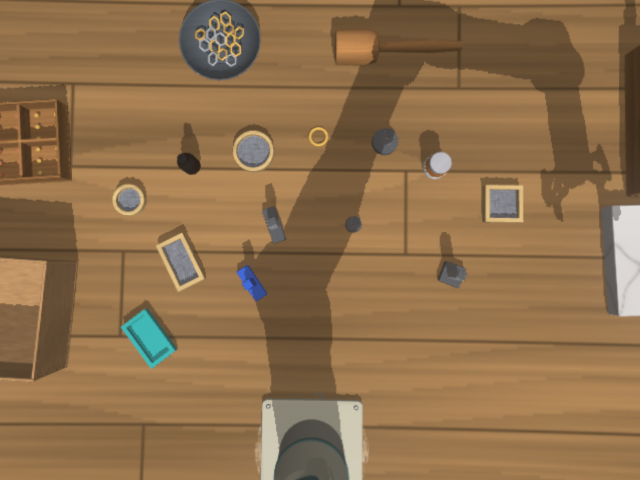

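View pics/side0.png

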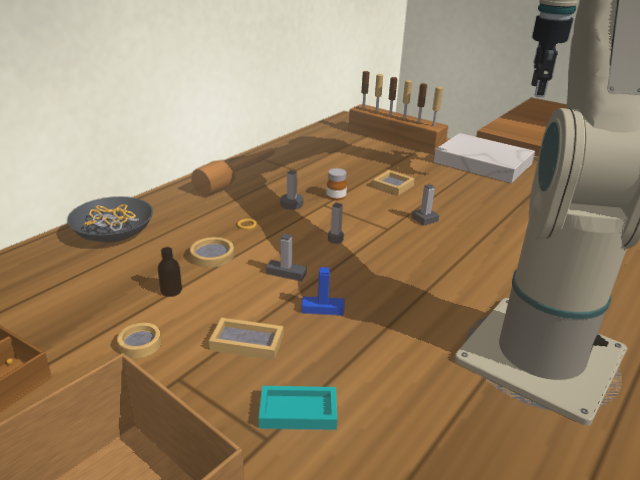

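```bash
python3 - <<'E'
from a import *
P={c:pickle.load(open(c+"0.pkl","rb")) for c in("top","side")}
T={"big":((383,141),(290,192)),"small":((353,224),(337,225)),"sq":((452,273),(426,206)),"obl":((274,223),(287,258))}
rows=[]
for c,i in(("top",0),("side",1)):
    r=[]
    for n,v in T.items():
        x,y=v[i]; h=24 if i==0 else 30
        r.append(cv2.resize(P[c]["img"][y-h:y+h,x-h:x+h,::-1],(200,200),interpolation=cv2.INTER_CUBIC))
    rows.append(np.hstack(r))
r=[]
for x,y in((254,151),(127,199),(504,203),(180,261)):
    r.append(cv2.resize(P["top"]["img"][y-32:y+32,x-32:x+32,::-1],(200,200),interpolation=cv2.INTER_CUBIC))
rows.append(np.hstack(r))
cv2.imwrite("pics/m.png",np.vstack(rows))
E
```

```text
(no output)
```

View pics/m.png

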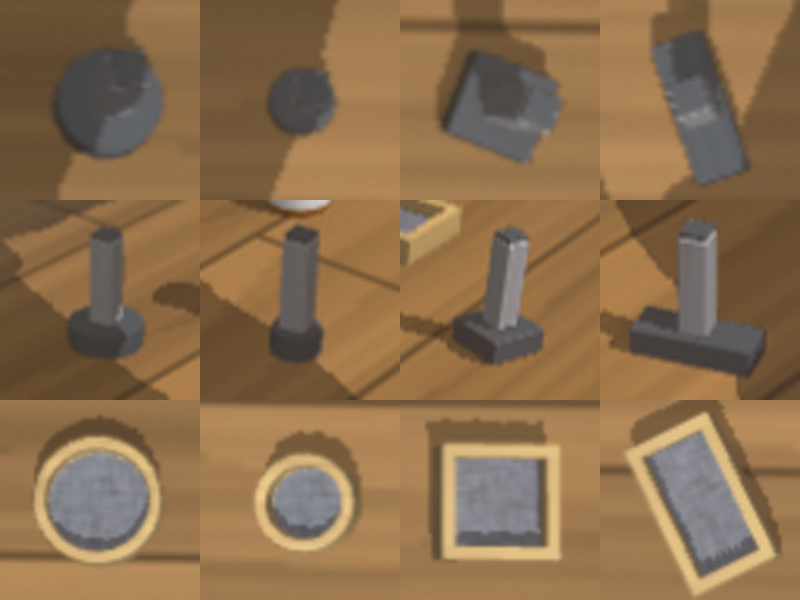

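```bash
cat > fit.py <<'E'
from a import *
from scipy.optimize import minimize
def solid(shape,s,z0,z1):
    if shape=="r": a=np.arange(24)*np.pi/12; b=np.c_[np.cos(a),np.sin(a)]*s[0]/2
    else: b=np.array([[1,1],[-1,1],[-1,-1],[1,-1]])*np.array(s)/2
    return b,z0,z1
def faces(shape,s,x,y,yaw,cam,base=0):
    out=[]
    R=np.array([[np.cos(yaw),-np.sin(yaw)],[np.sin(yaw),np.cos(yaw)]])
    for sh,ss,z0,z1 in((shape,s,0,18),("q",(18,18),18,85)):
        b=solid(sh,ss,z0,z1)[0]@R.T+[x,y];n=len(b);side=[]
        for i in range(n):
            p,q=b[i],b[(i+1)%n];nrm=np.array([q[1]-p[1],p[0]-q[0]])
            if nrm@(cam[:2]-p)>0: side.append(np.array([[*p,z0+base],[*q,z0+base],[*q,z1+base],[*p,z1+base]]))
        if sh=="r": out.append(side)
        else: out+=[[f] for f in side]
        out.append([np.c_[b,np.full(n,z1+base)]])
    return out
S=6
def label(p,F,off,o,h):
    L=np.zeros((2*h*S,2*h*S),np.uint8)
    for k,g in enumerate(F):
        for f in g:
            uv=proj(p,f)+off-o+0.5
            cv2.fillPoly(L,[np.round(uv*S*16).astype(np.int32)],k+1,shift=4)
    return L
def cost(p,big,sh,s,v,o,h,base=0):
    cam=ray(p,(0,0))[0]
    L=label(p,faces(sh,s,v[0],v[1],v[2],cam,base),np.zeros(2),o,h)
    hull=cv2.dilate((L>0).astype(np.uint8),np.ones((4*S,4*S)))
    c=0
    for k in range(L.max()+1):
        m=(L==k)&(hull>0)
        if m.any(): c+=(((big[m]-big[m].mean(0))**2).sum())
    return c/S/S
def fit(p,sh,s,v0,h=34,xy=6,base=0,yaws=None,w=None):
    o=np.round(proj(p,[[v0[0],v0[1],35+base]])[0])-h
    big=cv2.resize(p["img"][int(o[1]):int(o[1])+2*h,int(o[0]):int(o[0])+2*h],None,fx=S,fy=S,interpolation=cv2.INTER_CUBIC).astype(float)
    res=[]
    for y in (yaws if yaws is not None else np.radians(np.arange(0,90,15))):
        r=minimize(lambda v:cost(p,big,sh,s,v,o,h,base),[v0[0],v0[1],y],method="Nelder-Mead",options=dict(initial_simplex=[[v0[0],v0[1],y],[v0[0]+4,v0[1],y],[v0[0],v0[1]+4,y],[v0[0],v0[1],y+.15]],xatol=.05,fatol=5,maxiter=120))
        res.append((r.fun,r.x))
    return sorted(res,key=lambda a:a[0])
E
cat > dies.py <<'E'
D={"big":("r",(54,54),(384.9,141.7)),"small":("r",(34,34),(353.2,224)),"sq":("q",(44,44),(452.5,275.2)),"obl":("q",(74,28),(273.9,224.6))}
E
python3 - <<'E'
from fit import *
from dies import D
P={c:pickle.load(open(c+"0.pkl","rb")) for c in("top","side")}
for n,(sh,s,px) in D.items():
    x=atz(P["top"],px,18)[:2]; y=None
    if n=="sq": y=np.radians([-20.6])
    if n=="obl": y=np.radians([np.degrees(np.arctan2(-46,-138))])
    for f,v in fit(P["side"],sh,s,x,yaws=y)[:4]: print(n,x.round(1),round(f),v[:2].round(1),round(np.degrees(v[2]),1))
E
```

```text
big [ 637.3 -146.5] 412143 [ 638.7 -143. ] 31.1
big [ 637.3 -146.5] 415050 [ 639.  -142.9] 29.2
big [ 637.3 -146.5] 416930 [ 638.5 -142.4] 53.0
big [ 637.3 -146.5] 419467 [ 638.4 -142.4] 41.6
small [463.6 -81.9] 364349 [462.3 -75.9] 20.9
small [463.6 -81.9] 364702 [462.6 -76.1] 25.2
small [463.6 -81.9] 367231 [462.3 -76. ] 26.0
small [463.6 -81.9] 371808 [462.4 -75.8] 41.8
sq [ 360.5 -287. ] 431023 [ 362.5 -281.8] -19.7
obl [460.2  83.2] 815508 [461.4  85.7] -158.1
```

```bash
cat > ov.py <<'E'
from fit import *
def ov(p,sh,s,v,h,size=266,base=0,col=(0,255,0)):
    o=np.round(proj(p,[[v[0],v[1],35+base]])[0])-h; o=o.astype(int);k=size/(2*h)
    im=cv2.resize(p["img"][o[1]:o[1]+2*h,o[0]:o[0]+2*h,::-1],(size,size),interpolation=cv2.INTER_CUBIC)
    for g in faces(sh,s,*v,ray(p,(0,0))[0],base):
        for f in (g if len(g)==1 else []): cv2.polylines(im,[np.round((proj(p,f)-o+.5)*k*16).astype(np.int32)],True,col,1,shift=4)
    return im
E
python3 - <<'E'
from ov import *
P={c:pickle.load(open(c+"0.pkl","rb")) for c in("top","side")}
V={"big":("r",(54,54),[638.7,-143,.543]),"small":("r",(34,34),[462.4,-76,.40]),"sq":("q",(44,44),[362.5,-281.8,-.344]),"obl":("q",(74,28),[461.4,85.7,-2.76])}
im=np.vstack([np.hstack([ov(P[c],*V[n],h,200) for n in V]) for c,h in(("top",24),("side",30))])
cv2.imwrite("pics/ov1.png",im)
for n,(sh,s,v) in V.items():
    f,w=fit(P["top"],sh,s,v[:2],h=28,yaws=[v[2]])[0]; print(n,round(f),w[:2].round(1),np.degrees(w[2]).round(1))
E
```

```text
big 0 [692.3 -33.7] -133.2
small 125682 [466.4 -75.3] 19.9
sq 419059 [ 363.3 -286.3] -22.4
obl 478099 [461.1  83.4] -160.4
```

View pics/ov1.png

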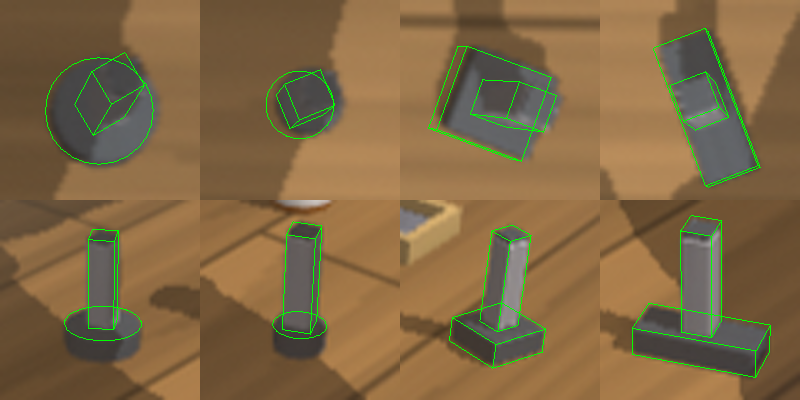

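```bash
cat > mv.py <<'E'
from a import *
import sys
# usage: mv.py x y z yawdeg : turn total (z), shift totals in tool axes after turn
x,y,z,yw=map(float,sys.argv[1:5])
s=ctrl.read_state();p=s["eef_pos"];r=s["tool_rot"]
cy=np.degrees(r[2]);d=(yw-cy+90)%180-90 if len(sys.argv)>5 else (yw-cy+180)%360-180
print("t",round(s["clock"],2),"pos",p.round(1),"rot",np.degrees(r).round(2),"q7",s["qpos"][6].round(2),"w",round(s["width"],1),"gf",round(s["gripper_force"],1),"F",s["force"].round(1))
a=np.radians(cy+d);D=np.array([x,y,z])-p
print("az total",round(-d/45,3),"tx ty tz",np.round(np.array([D[0]*np.cos(a)+D[1]*np.sin(a),D[0]*np.sin(a)-D[1]*np.cos(a),-D[2]])/150,3))
E
python3 - <<'E'
from a import *
p=pickle.load(open("top0.pkl","rb"))
for n,px in(("big",(252.9,150.5)),("small",(128.1,199.3)),("sq",(504,203.3)),("obl",(180.1,261.7))): print(n,atz(p,px,20).round(1))
p=pickle.load(open("side0.pkl","rb"))
for n,px in(("big",(212,248)),("sq",(394,181))): print(n,atz(p,px,20).round(1))
E
python3 mv.py 361.5 -285 150 69.5
```

```text
big [615.  129.7  20. ]
small [508.7 386.8  20. ]
sq [ 510.3 -392.1   20. ]
obl [380.5 275.6  20. ]
big [611.6 134.2  20. ]
sq [ 500.6 -375.7   20. ]
t 1.1 pos [ 271.4 -590.6  231.3] rot [-180.     -0.     24.68] q7 -0.02 w 85.4 gf 0.0 F [ 0.3  0.1 -0.1]
az total -0.996 tx ty tz [ 2.119 -0.151  0.542]
```

step_arm:
  series:
    - [[0,0,-0.166,0,0,0,0],[0,0,-0.166,0,0,0,0],[0,0,-0.166,0,0,0,0],[0,0,-0.166,0,0,0,0],[0,0,-0.166,0,0,0,0],[0,0,-0.166,0,0,0,0],[0,0,0,0.3,-0.02,0.08,0],[0,0,0,0.3,-0.02,0.08,0],[0,0,0,0.3,-0.02,0.08,0],[0,0,0,0.3,-0.02,0.08,0],[0,0,0,0.3,-0.02,0.08,0],[0,0,0,0.3,-0.02,0.08,0]]

```text
clock: 2.3
eef_pos: [349.6, -330.0, 159.3]
tool_rot: [3.14, 0.0, 1.212]
force: [0.8, 0.1, -0.9]
width: 85.0
gripper_force: 0.0
```

```bash
python3 mv.py 361.5 -285 120 69.5
```

```text
t 2.3 pos [ 349.6 -330.   159.3] rot [1.7993e+02 1.0000e-02 6.9470e+01] q7 0.2 w 85.0 gf 0.0 F [ 0.8  0.1 -0.9]
az total -0.001 tx ty tz [ 0.309 -0.031  0.262]
```

step_arm:
  series:
    - [[0,0,0,0.155,-0.015,0.1,0],[0,0,0,0.154,-0.016,0.1,0],[0,0,0,0,0,0,0]]

```text
clock: 2.6
eef_pos: [361.1, -282.4, 128.1]
tool_rot: [-3.138, -0.002, 1.219]
force: [0.4, 0.5, -0.1]
width: 85.2
gripper_force: 0.0
```

```bash
python3 mv.py 361.5 -285 26 69.5; python3 - <<'E'
from a import *
p=snap("top","top1");q=snap("side","side1")
def tip(p,h,c):
    e=ctrl.read_state()["eef_pos"];o=np.round(proj(p,[c])[0]).astype(int);
    im=p["img"][o[1]-h:o[1]+h,o[0]-h:o[0]+h,::-1].copy();im=cv2.resize(im,(400,400),interpolation=cv2.INTER_CUBIC);k=400/2/h
    for z in (e[2],22,0): 
        u=(proj(p,[[e[0],e[1],z]])[0]-o+h+.5)*k;cv2.circle(im,tuple(int(a) for a in u),3,(0,255,0),-1)
    return im
cv2.imwrite("pics/c1.png",np.hstack([tip(p,40,(361,-285,60)),tip(q,40,(361,-285,60))]))
E
```

```text
t 2.6 pos [ 361.1 -282.4  128.1] rot [-1.798e+02 -1.400e-01  6.982e+01] q7 0.09 w 85.2 gf 0.0 F [ 0.4  0.5 -0.1]
az total 0.007 tx ty tz [-0.015  0.008  0.681]
```

View pics/c1.png

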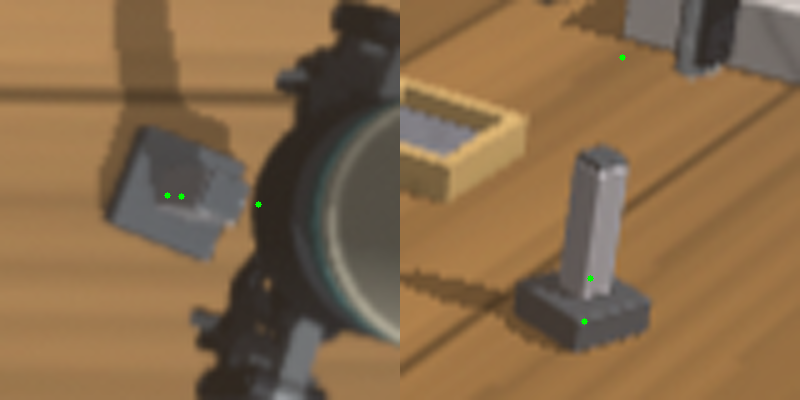

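```bash
python3 - <<'E'
from a import *
p=pickle.load(open("top1.pkl","rb"));q=pickle.load(open("side1.pkl","rb"))
cv2.imwrite("pics/c2.png",np.hstack([cv2.resize(p["img"][170:370,380:580,::-1],(400,400)),cv2.resize(q["img"][40:240,330:530,::-1],(400,400))]))
E
```

```text
(no output)
```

View pics/c2.png

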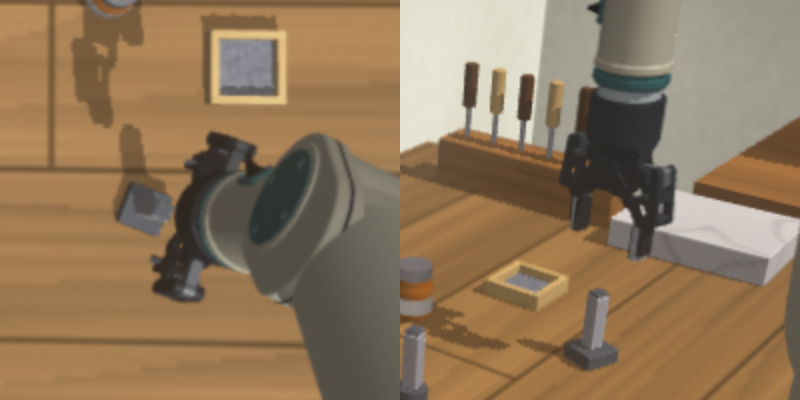

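```bash
python3 - <<'E'
from a import *
p=pickle.load(open("top1.pkl","rb"));q=pickle.load(open("side1.pkl","rb"))
for c in(p,q): print(proj(c,[[361.1,-283.5,z] for z in(128,141,200,250)]).round(1).tolist())
# back-project tips from side at z 141
for px in((420,154),(450,167.5)): print(atz(q,px,141).round(1))
print([ (2*(u-a),2*(v-b)) for (u,v),(a,b) in zip(proj(p,[[361.1,-283.5,141],[361.1,-283.5,250]]),[(380,170)]*2)])
E
```

```text
[[466.3, 276.4], [468.4, 276.7], [478.6, 277.7], [488.3, 278.6]]
[[432.3, 167.1], [433.1, 161.5], [436.8, 135.3], [440.2, 111.9]]
[ 403.1 -302.1  141. ]
[ 318.8 -278.3  141. ]
[(np.float64(176.80461445376727), np.float64(213.30791555925805)), (np.float64(216.631796553301), np.float64(217.29767806949303))]
```

step_arm:
  series:
    - [[0,0,0,-0.005,0.004,0.2,0],[0,0,0,-0.005,0.004,0.2,0.1],[0,0,0,0,0,0.2,0.2],[0,0,0,0,0,0.08,0.3],[0,0,0,0,0,0,0.5],[0,0,0,0,0,0,0.6],[0,0,0,0,0,0,0.65],[0,0,0,0,0,0,0.7],[0,0,0,0,0,0,0.75],[0,0,0,0,0,0,0.8],[0,0,0,0,0,0,1],[0,0,0,0,0,0,1]]

```text
clock: 3.9
eef_pos: [362.2, -288.6, 28.1]
tool_rot: [3.14, 0.001, 1.213]
force: [0.6, -0.5, 7.2]
width: 17.1
gripper_force: 58.3
```

```bash
python3 mv.py 510 -392 150 90; python3 - <<'E'
from a import *
q=snap("side","side2");cv2.imwrite("pics/c3.png",cv2.resize(q["img"][140:260,350:510,::-1],(800,600)))
E
```

```text
t 3.9 pos [ 362.2 -288.6   28.1] rot [1.7991e+02 3.0000e-02 6.9500e+01] q7 0.02 w 17.1 gf 58.3 F [ 0.6 -0.5  7.2]
az total -0.455 tx ty tz [-0.689  0.985 -0.813]
```

View pics/c3.png

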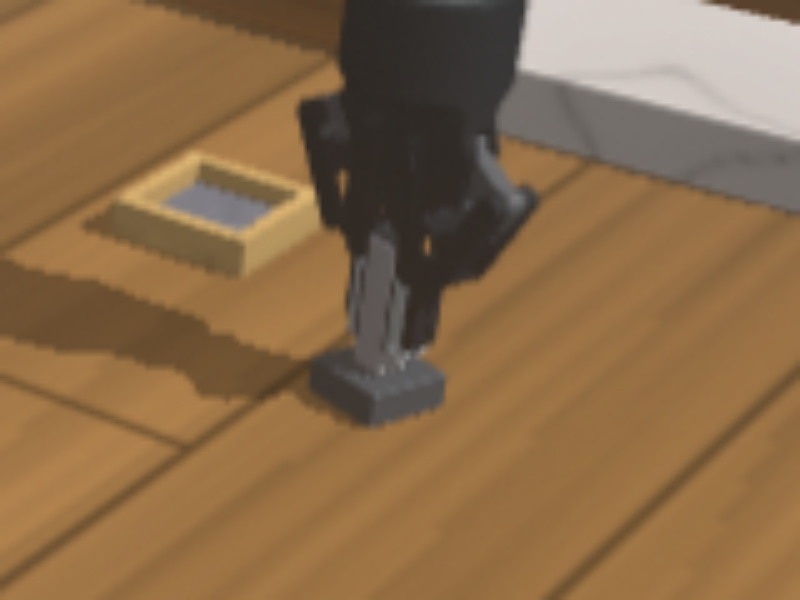

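step_arm:
  series:
    - [[0,0,0,0,0,-0.1,1],[0,0,0,0,0,-0.2,1],[0,0,0,0,0,-0.2,1],[0,0,-0.152,0,0,0,1],[0,0,-0.152,0,0,0,1],[0,0,-0.151,0,0,0,1],[0,0,0,-0.138,0.197,0,1],[0,0,0,-0.138,0.197,0,1],[0,0,0,-0.138,0.197,0,1],[0,0,0,-0.138,0.197,0,1],[0,0,0,-0.137,0.197,0,1],[0,0,0,0,0,0,1]]

```text
clock: 5.15
eef_pos: [513.5, -394.2, 101.8]
tool_rot: [3.136, 0.002, 1.57]
force: [-2.0, 0.7, -3.8]
width: 17.6
gripper_force: 60.3
```

```bash
cat > hov.py <<'E'
# overlay held die model (underside at tcp-28) and nest outlines at given pose
from ov import *
import sys
def go(tag,sh,s,yaw,nest,nsh,ns,nyaw,h=45,dz=28):
    e=ctrl.read_state()["eef_pos"];out=[]
    for c in("top","side"):
        p=snap(c,c+tag);o=np.round(proj(p,[[nest[0],nest[1],50]])[0]).astype(int)-h;o=np.clip(o,0,[640-2*h,480-2*h]);k=400/(2*h)
        im=cv2.resize(p["img"][o[1]:o[1]+2*h,o[0]:o[0]+2*h,::-1],(400,400),interpolation=cv2.INTER_CUBIC)
        def pl(f,col): cv2.polylines(im,[np.round((proj(p,f)-o+.5)*k*16).astype(np.int32)],True,col,1,shift=4)
        cam=ray(p,(0,0))[0]
        for g in faces(sh,s,e[0],e[1],yaw,cam,e[2]-dz):
            if len(g)==1: pl(g[0],(0,255,0))
        R=np.array([[np.cos(nyaw),-np.sin(nyaw)],[np.sin(nyaw),np.cos(nyaw)]])
        for d,z in((0,20),(16,20),(16,8)):
            b=solid(nsh,np.array(ns)-d,0,0)[0]@R.T+nest; pl(np.c_[b,np.full(len(b),z)],(255,0,255))
        out.append(im)
    cv2.imwrite(f"pics/h{tag}.png",np.hstack(out))
E
python3 mv.py 510 -392 38 90; python3 -c "
from hov import *
go('3','q',(44,44),np.pi/2,(510.3,-392.1),'q',(76,76),0)"
```

```text
t 5.15 pos [ 513.5 -394.2  101.8] rot [1.7969e+02 1.4000e-01 8.9940e+01] q7 0.36 w 17.6 gf 60.3 F [-2.   0.7 -3.8]
az total -0.001 tx ty tz [ 0.014 -0.023  0.425]
```

View pics/h3.png

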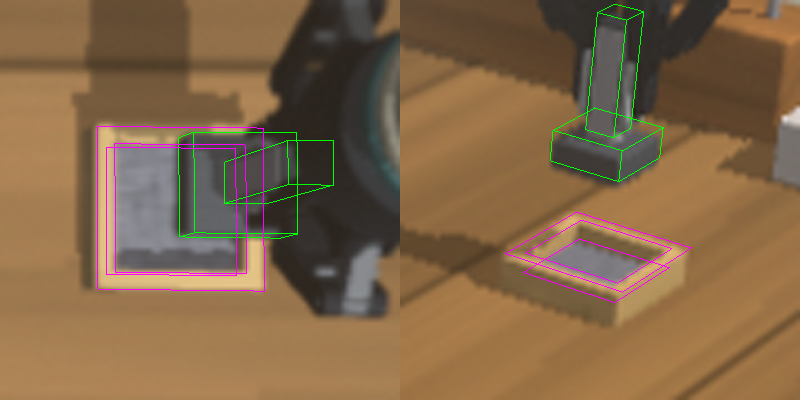

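step_arm:
  series:
    - [[0,0,0,0.014,-0.023,0.1,1],[0,0,0,0,0,0.15,1],[0,0,0,0,0,0.1,1],[0,0,0,0,0,0.05,1],[0,0,0,0,0,0.01,1],[0,0,0,0,0,0,1]]

```text
clock: 5.85
eef_pos: [505.8, -389.5, 40.9]
tool_rot: [-3.141, -0.0, 1.57]
force: [-0.4, -0.2, -4.4]
width: 17.3
gripper_force: 60.6
```

```bash
python3 mv.py 510 -392 36 90
```

```text
t 5.85 pos [ 505.8 -389.5   40.9] rot [-179.99   -0.     89.98] q7 0.33 w 17.3 gf 60.6 F [-0.4 -0.2 -4.4]
az total -0.0 tx ty tz [-0.017  0.028  0.033]
```

step_arm:
  series:
    - [[0,0,0,-0.012,0.022,0,1],[0,0,0,0,0,0,1],[0,0,0,0,0,0,1]]

```text
clock: 6.15
eef_pos: [509.7, -391.6, 41.4]
tool_rot: [3.141, 0.001, 1.57]
force: [-0.4, 0.3, -5.1]
width: 17.4
gripper_force: 60.7
```

```bash
python3 mv.py 510 -392 36 90; python3 -c "
from hov import *
go('4','q',(44,44),np.pi/2,(510.3,-392.1),'q',(76,76),0,h=30)"
```

```text
t 6.15 pos [ 509.7 -391.6   41.4] rot [1.7994e+02 4.0000e-02 8.9970e+01] q7 0.34 w 17.4 gf 60.7 F [-0.4  0.3 -5.1]
az total -0.001 tx ty tz [-0.003  0.002  0.036]
```

View pics/h4.png

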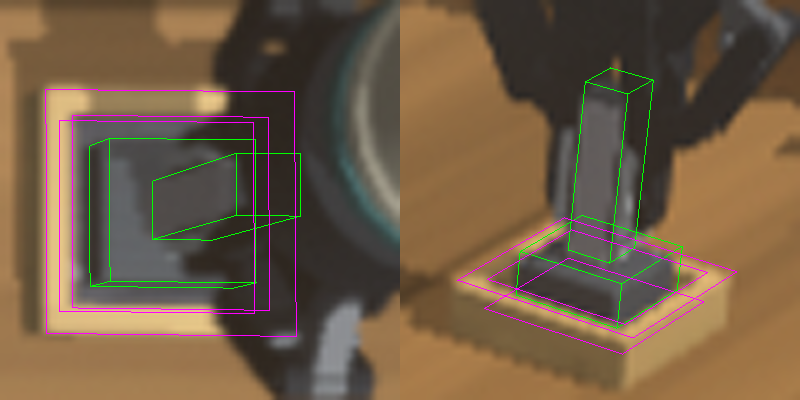

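step_arm:
  series:
    - [[0,0,0,0,0,0.012,1],[0,0,0,0,0,0.01,1],[0,0,0,0,0,0,1]]

```text
clock: 6.55
eef_pos: [508.9, -391.1, 37.2]
tool_rot: [-3.141, -0.0, 1.57]
force: [-0.2, -0.5, -5.0]
width: 17.0
gripper_force: 60.7
```

step_arm:
  series:
    - [[0,0,0,0,0,0.01,1],[0,0,0,0,0,0,1]]

```text
clock: 6.75
eef_pos: [509.3, -391.3, 36.2]
tool_rot: [3.141, 0.0, 1.57]
force: [0.1, 0.4, -2.0]
width: 17.5
gripper_force: 60.8
```

step_arm:
  series:
    - [[0,0,0,0,0,0.006,1],[0,0,0,0,0,0,1],[0,0,0,0,0,0,0.7],[0,0,0,0,0,0,0.5],[0,0,0,0,0,0,0.3],[0,0,0,0,0,0,0.3],[0,0,0,0,0,-0.1,0.3],[0,0,0,0,0,-0.3,0.2],[0,0,0,0,0,-0.3,0],[0,0,0,0,0,-0.05,0],[0,0,0,0,0,0,0]]

```text
clock: 7.85
eef_pos: [510.6, -392.2, 150.8]
tool_rot: [3.137, 0.003, 1.57]
force: [0.9, 0.1, 0.1]
width: 85.4
gripper_force: 0.0
```

```bash
python3 mv.py 463 -79.5 150 108
```

```text
t 7.85 pos [ 510.6 -392.2  150.8] rot [179.75   0.18  89.96] q7 0.38 w 85.4 gf 0.0 F [0.9 0.1 0.1]
az total -0.401 tx ty tz [2.081 0.343 0.005]
```

```bash
python3 mv.py 463.5 -81 130 112
```

```text
t 7.85 pos [ 510.6 -392.2  150.8] rot [179.75   0.18  89.96] q7 0.38 w 85.4 gf 0.0 F [0.9 0.1 0.1]
az total -0.49 tx ty tz [2.041 0.486 0.139]
```

step_arm:
  series:
    - [[0,0,-0.163,0,0,0,0],[0,0,-0.163,0,0,0,0],[0,0,-0.164,0,0,0,0],[0,0,0,0.2916,0.0694,0.02,0],[0,0,0,0.2916,0.0694,0.02,0],[0,0,0,0.2916,0.0694,0.02,0],[0,0,0,0.2916,0.0694,0.02,0],[0,0,0,0.2916,0.0694,0.02,0],[0,0,0,0.2916,0.0694,0.02,0],[0,0,0,0.2916,0.0694,0.02,0],[0,0,0,0,0,0,0],[0,0,0,0,0,0,0]]

```text
clock: 9.05
eef_pos: [461.0, -78.9, 125.9]
tool_rot: [-3.14, -0.001, 1.959]
force: [0.4, -0.6, 0.4]
width: 85.5
gripper_force: 0.0
```

```bash
python3 mv.py 463.5 -81 26 112; python3 - <<'E'
from ov import *
V={"small":("r",(34,34),[463.5,-81,np.radians(22)]),"sq":("q",(44,44),[510,-391.6,0])}
P=[snap(c,c+"5") for c in("top","side")]
im=np.vstack([np.hstack([ov(P[1],*V["small"],25,300),ov(P[0],*V["sq"],30,300,base=8),]),
 np.hstack([ov(P[1],*V["sq"],30,300,base=8),cv2.resize(P[1]["img"][100:250,260:410,::-1],(300,300))])])
cv2.imwrite("pics/s5.png",im)
E
```

```text
t 9.05 pos [461.  -78.9 125.9] rot [-1.7989e+02 -7.0000e-02  1.1222e+02] q7 0.12 w 85.5 gf 0.0 F [ 0.4 -0.6  0.4]
az total 0.005 tx ty tz [-0.019  0.01   0.666]
```

View pics/s5.png

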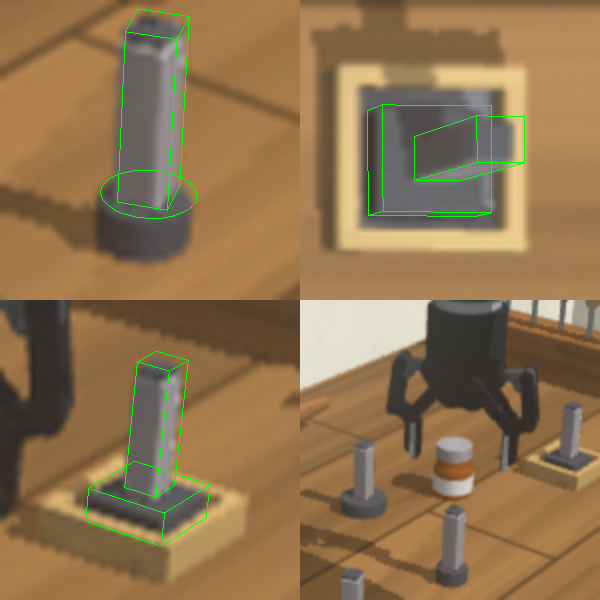

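step_arm:
  series:
    - [[0,0,0,-0.01,0.007,0.2,0],[0,0,0,0,0,0.2,0.1],[0,0,0,0,0,0.2,0.2],[0,0,0,0,0,0.065,0.3],[0,0,0,0,0,0,0.4],[0,0,0,0,0,0,0.5],[0,0,0,0,0,0,0.55],[0,0,0,0,0,0,0.6]]

```text
clock: 9.95
eef_pos: [464.3, -81.4, 28.0]
tool_rot: [3.14, 0.001, 1.955]
force: [-0.7, 0.7, 0.2]
width: 34.2
gripper_force: 0.0
```

step_arm:
  series:
    - [[0,0,0,0,0,0,0.64],[0,0,0,0,0,0,0.67],[0,0,0,0,0,0,0.7],[0,0,0,0,0,0,0.72],[0,0,0,0,0,0,0.74],[0,0,0,0,0,0,0.76],[0,0,0,0,0,0,0.78],[0,0,0,0,0,0,0.8],[0,0,0,0,0,0,0.85],[0,0,0,0,0,0,1],[0,0,0,0,0,0,1]]

```text
clock: 11.05
eef_pos: [464.1, -80.8, 27.1]
tool_rot: [3.14, 0.0, 1.956]
force: [2.4, 1.6, 5.4]
width: 19.0
gripper_force: 58.4
```

```bash
python3 mv.py 508.7 386.8 150 200
```

```text
t 11.05 pos [464.1 -80.8  27.1] rot [1.7992e+02 1.0000e-02 1.1205e+02] q7 0.01 w 19.0 gf 58.4 F [2.4 1.6 5.4]
az total -1.955 tx ty tz [-1.346  2.827 -0.819]
```

step_arm:
  series:
    - [[0,0,0,0,0,-0.1,1],[0,0,0,0,0,-0.24,1],[0,0,0,0,0,-0.24,1],[0,0,0,0,0,-0.24,1],[0,0,0,0.2526,0.1312,0,1],[0,0,0,0.2526,0.1312,0,1],[0,0,0,0.2526,0.1312,0,1],[0,0,0,0.2526,0.1312,0,1],[0,0,0,0.2526,0.1312,0,1],[0,0,0,0.2526,0.1312,0,1],[0,0,0,0.2526,0.1312,0,1],[0,0,0,0.2526,0.1312,0,1]]

```text
clock: 12.25
eef_pos: [494.4, 258.8, 148.5]
tool_rot: [-3.137, 0.002, 1.955]
force: [1.5, 0.1, -3.1]
width: 18.8
gripper_force: 59.0
```

step_arm:
  series:
    - [[0,0,0,0.2526,0.1312,0,1],[0,0,0,0.2526,0.1312,0,1],[0,0,0,0.2526,0.1312,0,1],[0,0,0,0,0,0.3,1],[0,0,0,0,0,0.2,1],[0,0,0,0,0,0,1],[0,0,0,0,0,0,1]]

```text
clock: 12.95
eef_pos: [507.2, 385.0, 73.9]
tool_rot: [-3.138, 0.002, 1.955]
force: [0.8, 0.3, -2.5]
width: 19.0
gripper_force: 59.2
```

```bash
python3 mv.py 508.7 386.8 36 112;  python3 -c "
from hov import *
go('6','r',(34,34),np.radians(22),(508.7,386.8),'r',(66,66),0,h=35)"
```

```text
t 12.95 pos [507.2 385.   73.9] rot [-1.7982e+02  9.0000e-02  1.1200e+02] q7 -0.61 w 19.0 gf 59.2 F [ 0.8  0.3 -2.5]
az total 0.0 tx ty tz [0.007 0.014 0.253]
```

View pics/h6.png

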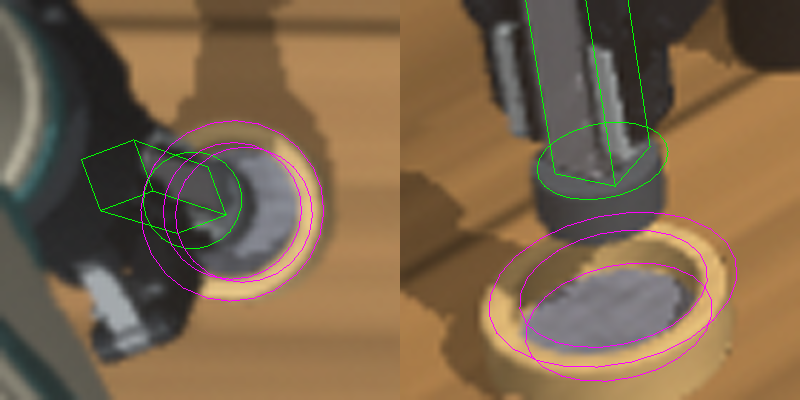

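step_arm:
  series:
    - [[0,0,0,0.006,0.01,0.1,1],[0,0,0,0,0,0.1,1],[0,0,0,0,0,0.02,1],[0,0,0,0,0,0,1],[0,0,0,0,0,0,1]]

```text
clock: 13.55
eef_pos: [508.9, 387.9, 41.8]
tool_rot: [3.142, -0.0, 1.955]
force: [-1.3, -0.4, -2.9]
width: 19.0
gripper_force: 59.2
```

step_arm:
  series:
    - [[0,0,0,0,0,0.01,1],[0,0,0,0,0,0,1],[0,0,0,0,0,0,1]]

```text
clock: 13.85
eef_pos: [509.0, 387.9, 40.6]
tool_rot: [3.141, -0.0, 1.955]
force: [-0.4, -0.6, -3.5]
width: 18.8
gripper_force: 59.2
```

```bash
python3 -c "
from hov import *
go('7','r',(34,34),np.radians(22),(508.7,386.8),'r',(66,66),0,h=30)"
```

```text
(no output)
```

View pics/h7.png

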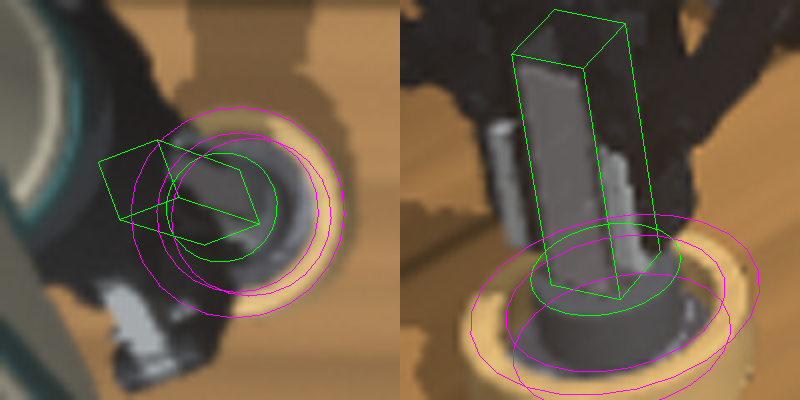

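step_arm:
  series:
    - [[0,0,0,0,0,0.012,1],[0,0,0,0,0,0.012,1],[0,0,0,0,0,0.006,1],[0,0,0,0,0,0,1],[0,0,0,0,0,0,1]]

```text
clock: 14.45
eef_pos: [508.9, 387.8, 35.8]
tool_rot: [-3.142, 0.0, 1.955]
force: [-0.6, -0.1, -3.5]
width: 19.0
gripper_force: 59.2
```

step_arm:
  series:
    - [[0,0,0,0,0,0.008,1],[0,0,0,0,0,0,1]]

```text
clock: 14.65
eef_pos: [509.0, 388.0, 35.2]
tool_rot: [3.141, -0.0, 1.955]
force: [-0.5, -1.0, 1.3]
width: 19.4
gripper_force: 59.6
```

Contact. Release and lift, then go to the oblong die.

step_arm:
  series:
    - [[0,0,0,0,0,0,0.75],[0,0,0,0,0,0,0.65],[0,0,0,0,0,0,0.5],[0,0,0,0,0,0,0.3],[0,0,0,0,0,-0.1,0.3],[0,0,0,0,0,-0.3,0.2],[0,0,0,0,0,-0.3,0],[0,0,0,0,0,-0.06,0],[0,0,0,0,0,0,0]]

```text
clock: 15.55
eef_pos: [510.2, 389.0, 152.1]
tool_rot: [3.136, -0.002, 1.955]
force: [-0.0, -0.5, -0.6]
width: 85.4
gripper_force: 0.0
```

```bash
python3 mv.py 460.7 83.4 130 110
```

```text
t 15.55 pos [510.2 389.  152.1] rot [ 1.7968e+02 -9.0000e-02  1.1202e+02] q7 -0.57 w 85.4 gf 0.0 F [-0.  -0.5 -0.6]
az total 0.045 tx ty tz [-1.801 -1.007  0.147]
```

step_arm:
  series:
    - [[0,0,0.045,0,0,0,0],[0,0,0,-0.2573,-0.1439,0.02,0],[0,0,0,-0.2573,-0.1439,0.02,0],[0,0,0,-0.2573,-0.1439,0.02,0],[0,0,0,-0.2573,-0.1439,0.02,0],[0,0,0,-0.2573,-0.1439,0.02,0],[0,0,0,-0.2573,-0.1439,0.02,0],[0,0,0,-0.2573,-0.1439,0.02,0],[0,0,0,0,0,0,0],[0,0,0,0,0,0,0],[0,0,0,0,0,0,0]]

```text
clock: 16.65
eef_pos: [459.1, 83.3, 127.1]
tool_rot: [-3.141, -0.001, 1.92]
force: [0.0, -0.7, -0.3]
width: 85.2
gripper_force: 0.0
```

```bash
python3 mv.py 460.7 83.4 27 110
```

```text
t 16.65 pos [459.1  83.3 127.1] rot [-1.7997e+02 -6.0000e-02  1.1003e+02] q7 -0.26 w 85.2 gf 0.0 F [ 0.  -0.7 -0.3]
az total 0.001 tx ty tz [-0.003  0.01   0.667]
```

step_arm:
  series:
    - [[0,0,0,-0.003,0.01,0.2,0],[0,0,0,0,0,0.2,0.1],[0,0,0,0,0,0.2,0.2],[0,0,0,0,0,0.067,0.3],[0,0,0,0,0,0,0.4],[0,0,0,0,0,0,0.5],[0,0,0,0,0,0,0.6],[0,0,0,0,0,0,0.64],[0,0,0,0,0,0,0.68],[0,0,0,0,0,0,0.71],[0,0,0,0,0,0,0.74],[0,0,0,0,0,0,0.77]]

```text
clock: 17.85
eef_pos: [461.5, 82.6, 27.8]
tool_rot: [3.14, -0.0, 1.92]
force: [0.4, 0.3, 0.8]
width: 19.9
gripper_force: 0.6
```

step_arm:
  series:
    - [[0,0,0,0,0,0,0.8],[0,0,0,0,0,0,0.85],[0,0,0,0,0,0,1],[0,0,0,0,0,0,1]]

```text
clock: 18.25
eef_pos: [461.8, 82.7, 28.0]
tool_rot: [3.14, 0.0, 1.92]
force: [2.0, 1.3, 4.4]
width: 17.0
gripper_force: 58.5
```

```bash
python3 mv.py 380.5 275.6 150 115.5
```

```text
t 18.25 pos [461.8  82.7  28. ] rot [179.89   0.   110.  ] q7 -0.37 w 17.0 gf 58.5 F [2.  1.3 4.4]
az total -0.122 tx ty tz [ 1.394  0.064 -0.813]
```

step_arm:
  series:
    - [[0,0,0,0,0,-0.1,1],[0,0,0,0,0,-0.2,1],[0,0,0,0,0,-0.26,1],[0,0,0,0,0,-0.24,1],[0,0,-0.128,0,0,0,1],[0,0,0,0.232,0.011,0,1],[0,0,0,0.232,0.011,0,1],[0,0,0,0.232,0.011,0,1],[0,0,0,0.232,0.011,0,1],[0,0,0,0.232,0.01,0,1],[0,0,0,0.232,0.01,0,1],[0,0,0,0,0,0.1,1]]

```text
clock: 19.45
eef_pos: [376.4, 280.5, 133.2]
tool_rot: [3.139, -0.005, 2.028]
force: [0.4, 0.2, -4.0]
width: 17.1
gripper_force: 59.6
```

step_arm:
  series:
    - [[0,0,0,0,0,0.25,1],[0,0,0,0,0,0.2,1],[0,0,0,0,0,0,1],[0,0,0,0,0,0,1],[0,0,0,0,0,0,1]]

```text
clock: 19.95
eef_pos: [379.1, 274.9, 66.1]
tool_rot: [3.14, -0.0, 2.02]
force: [0.3, 1.4, -3.4]
width: 17.1
gripper_force: 59.7
```

```bash
python3 mv.py 380.5 275.6 36 115.8;  python3 -c "
from hov import *
go('8','q',(74,28),np.radians(25.8),(380.5,275.6),'q',(106,60),np.radians(25.8),h=42)"
```

```text
t 19.95 pos [379.1 274.9  66.1] rot [ 1.7993e+02 -2.0000e-02  1.1575e+02] q7 -0.7 w 17.1 gf 59.7 F [ 0.3  1.4 -3.4]
az total -0.001 tx ty tz [-0.     0.01   0.201]
```

View pics/h8.png

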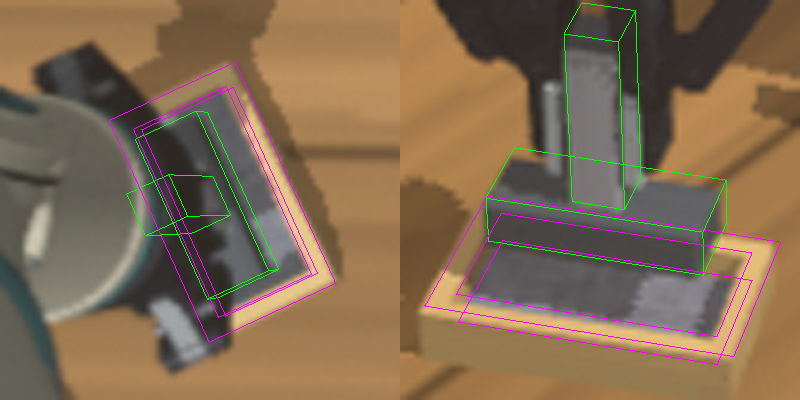

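step_arm:
  series:
    - [[0,0,0,0,0.008,0.08,1],[0,0,0,0,0,0.06,1],[0,0,0,0,0,0.02,1],[0,0,0,0,0,0.012,1],[0,0,0,0,0,0.008,1],[0,0,0,0,0,0,1],[0,0,0,0,0,0,1]]

```text
clock: 20.75
eef_pos: [379.9, 275.2, 38.2]
tool_rot: [3.141, -0.0, 2.02]
force: [-0.4, -0.3, -4.2]
width: 17.1
gripper_force: 59.8
```

step_arm:
  series:
    - [[0,0,0,0,0,0.01,1],[0,0,0,0,0,0,1]]

```text
clock: 20.95
eef_pos: [379.8, 275.1, 36.6]
tool_rot: [3.142, -0.0, 2.02]
force: [-0.7, 1.0, -3.5]
width: 17.0
gripper_force: 59.8
```

step_arm:
  series:
    - [[0,0,0,0,0,0.008,1],[0,0,0,0,0,0,1]]

```text
clock: 21.15
eef_pos: [380.0, 275.1, 36.0]
tool_rot: [3.141, 0.0, 2.02]
force: [-0.3, -0.6, 3.8]
width: 17.1
gripper_force: 60.9
```

step_arm:
  series:
    - [[0,0,0,0,0,0,0.75],[0,0,0,0,0,0,0.65],[0,0,0,0,0,0,0.5],[0,0,0,0,0,0,0.3],[0,0,0,0,0,-0.1,0.3],[0,0,0,0,0,-0.3,0.2],[0,0,0,0,0,-0.3,0],[0,0,0,0,0,-0.06,0],[0,0,0,0,0,0,0]]

```text
clock: 22.05
eef_pos: [380.9, 275.7, 151.0]
tool_rot: [3.138, -0.001, 2.02]
force: [0.1, 0.7, -0.4]
width: 85.5
gripper_force: 0.0
```

```bash
python3 mv.py 637.5 -146 150 119
python3 - <<'E'
from fit import *
p=pickle.load(open("side8.pkl","rb"))
for f,v in fit(p,"r",(54,54),(638,-145),yaws=np.radians([10,20,30,40,50]))[:3]: print(round(f),v[:2].round(1),np.degrees(v[2]).round(1))
E
```

```text
t 22.05 pos [380.9 275.7 151. ] rot [ 1.7977e+02 -3.0000e-02  1.1572e+02] q7 -0.62 w 85.5 gf 0.0 F [ 0.1  0.7 -0.4]
az total -0.073 tx ty tz [-3.288  0.133  0.007]
360905 [ 638.6 -142.4] 7.2
361404 [ 639.4 -142.8] 8.0
366029 [ 639.8 -143.1] 9.6
```

```bash
python3 - <<'E'
from fit import *
np.set_printoptions(linewidth=200)
p=pickle.load(open("side8.pkl","rb"))
print(proj(p,[[637.5,-146,z] for z in(18,50,85)]).round(1).tolist())
g=p["img"].mean(2).astype(int)
print(g[166:204,282:302])
cam=ray(p,(0,0))[0]
for y in (5,12,20,28):
    a=np.radians(y);c=np.array([[1,1],[-1,1],[-1,-1],[1,-1]])*9@np.array([[np.cos(a),np.sin(a)],[-np.sin(a),np.cos(a)]])
    print(y,proj(p,np.c_[c+[637.5,-146],np.full(4,85)]).round(1).tolist())
E
```

```text
[[292.4, 197.0], [292.5, 184.6], [292.6, 170.7]]
[[ 99  99 100 105 110 114 117 118 118 117 114 111 109 108 107 107 108 109 108 106]
 [115 110 104 100 100 101 105 108 109 110 107 108 108 107 108 108 108 105 101  96]
 [119 119 119 115 108  99  95  95  96 100 101 104 107 108 108 105 102  96  96 101]
 [120 119 117 116 113 110 105 100  95  94  94  96  99 101 100  95  96 102 111 118]
 [117 116 113 110 109 108 107 105 103 101  98  95  93  95  95 101 111 118 123 124]
 [112 111 108 108 107 106 106 104 101 102 102 102 101 103 104 118 122 123 125 126]
 [108 108 107 108 105  94  89  92  95 101 104 102 103 107 114 124 125 126 126 127]
 [108 108 109 109 109 105  97  84  81  87  93 103 126 146 138 129 128 127 126 125]
 [109 109 108 103 105 119 117 106 107 113 109 131 163 170 150 132 125 125 124 122]
 [107 103  98  94  96 101 103 111 124 134 132 156 167 150 147 130 124 123 122 121]
 [ 97  94  97 105 111 105 102 103 104 104 119 151 150 151 146 128 122 121 120 118]
 [ 96 106 113 119 118 106 101 102 105 105 119 149 150 151 146 127 119 119 116 117]
 [113 121 121 123 120 106 102 103 104 105 119 148 149 1
[... 1674 characters left out ...]
 100 100 100]
 [101 101 100 101 100  99  96  87  94  98 117 141  95 100  99  99  99  99 100 100]
 [ 92  97 100 100 100  99 100  99  99  98  97 100 101  99 100  99  99  99 100  98]
 [ 71  83  92  97  99 101 100  99  99  99  99  99  99  99 100 100 100  98  96  93]
 [ 62  65  74  83  87  93  95  97  97  99  99  99  99  99  96  96  97  94  87  86]
 [ 62  63  64  65  70  76  81  85  88  90  90  92  93  93  90  88  86  87  87  86]]
5 [[287.1, 171.0], [293.6, 173.0], [298.1, 170.3], [291.6, 168.4]]
12 [[287.3, 171.3], [294.3, 172.9], [297.9, 170.0], [291.0, 168.5]]
20 [[287.5, 171.6], [295.0, 172.8], [297.6, 169.7], [290.2, 168.6]]
28 [[287.9, 171.9], [295.7, 172.6], [297.3, 169.5], [289.6, 168.7]]
```

```bash
python3 mv.py 637.5 -146 130 95
```

```text
t 22.05 pos [380.9 275.7 151. ] rot [ 1.7977e+02 -3.0000e-02  1.1572e+02] q7 -0.62 w 85.5 gf 0.0 F [ 0.1  0.7 -0.4]
az total 0.46 tx ty tz [-2.949  1.459  0.14 ]
```

step_arm:
  series:
    - [[0,0,0.153,0,0,0,0],[0,0,0.153,0,0,0,0],[0,0,0.154,0,0,0,0],[0,0,0,-0.2457,0.1216,0.0117,0],[0,0,0,-0.2457,0.1216,0.0117,0],[0,0,0,-0.2457,0.1216,0.0117,0],[0,0,0,-0.2457,0.1216,0.0117,0],[0,0,0,-0.2457,0.1216,0.0117,0],[0,0,0,-0.2457,0.1216,0.0117,0],[0,0,0,-0.2457,0.1216,0.0117,0],[0,0,0,-0.2457,0.1216,0.0117,0],[0,0,0,-0.2457,0.1216,0.0117,0]]

```text
clock: 23.25
eef_pos: [572.0, -42.5, 131.4]
tool_rot: [-3.138, -0.0, 1.659]
force: [0.5, 0.3, 0.4]
width: 85.4
gripper_force: 0.0
```

step_arm:
  series:
    - [[0,0,0,-0.2457,0.1216,0.0117,0],[0,0,0,-0.2457,0.1216,0.0117,0],[0,0,0,-0.2457,0.1216,0.0117,0],[0,0,0,0,0,0,0],[0,0,0,0,0,0,0],[0,0,0,0,0,0,0]]

```text
clock: 23.85
eef_pos: [635.6, -144.4, 126.8]
tool_rot: [-3.139, -0.002, 1.661]
force: [1.1, 0.7, 0.2]
width: 85.5
gripper_force: 0.0
```

```bash
python3 mv.py 637.5 -146 27 95
```

```text
t 23.85 pos [ 635.6 -144.4  126.8] rot [-1.7984e+02 -9.0000e-02  9.5160e+01] q7 -0.01 w 85.5 gf 0.0 F [1.1 0.7 0.2]
az total 0.004 tx ty tz [-0.012  0.011  0.665]
```

step_arm:
  series:
    - [[0,0,0,-0.01,0.01,0.2,0],[0,0,0,0,0,0.2,0.1],[0,0,0,0,0,0.2,0.2],[0,0,0,0,0,0.063,0.3],[0,0,0,0,0,0,0.4],[0,0,0,0,0,0,0.5],[0,0,0,0,0,0,0.6],[0,0,0,0,0,0,0.64],[0,0,0,0,0,0,0.68],[0,0,0,0,0,0,0.71],[0,0,0,0,0,0,0.74],[0,0,0,0,0,0,0.77]]

```text
clock: 25.05
eef_pos: [639.5, -147.5, 29.3]
tool_rot: [3.14, 0.0, 1.659]
force: [1.7, -0.1, 1.1]
width: 19.8
gripper_force: 0.8
```

step_arm:
  series:
    - [[0,0,0,0,0,0,0.8],[0,0,0,0,0,0,0.85],[0,0,0,0,0,0,1],[0,0,0,0,0,0,1]]

```text
clock: 25.45
eef_pos: [639.6, -147.6, 29.4]
tool_rot: [3.139, 0.0, 1.659]
force: [3.2, -0.0, 3.8]
width: 16.8
gripper_force: 59.0
```

```bash
python3 mv.py 615 129.7 150 95
```

```text
t 25.45 pos [ 639.6 -147.6   29.4] rot [1.7987e+02 2.0000e-02 9.5060e+01] q7 -0.06 w 16.8 gf 59.0 F [ 3.2 -0.   3.8]
az total 0.001 tx ty tz [ 1.856 -0.002 -0.804]
```

step_arm:
  series:
    - [[0,0,0,0,0,-0.1,1],[0,0,0,0,0,-0.25,1],[0,0,0,0,0,-0.25,1],[0,0,0,0,0,-0.1,1],[0,0,0,0.265,0,0,1],[0,0,0,0.265,0,0,1],[0,0,0,0.265,0,0,1],[0,0,0,0.265,0,0,1],[0,0,0,0.265,0,0,1],[0,0,0,0.265,0,0,1],[0,0,0,0.265,0,0,1],[0,0,0,0,0,0.1,1]]

```text
clock: 26.65
eef_pos: [612.4, 139.9, 120.0]
tool_rot: [3.14, -0.008, 1.669]
force: [-0.5, 1.7, -3.6]
width: 17.5
gripper_force: 59.3
```

step_arm:
  series:
    - [[0,0,0,0,0,0.2,1],[0,0,0,0,0,0.15,1],[0,0,0,0,0,0,1],[0,0,0,0,0,0,1],[0,0,0,0,0,0,1]]

```text
clock: 27.15
eef_pos: [614.6, 129.8, 67.4]
tool_rot: [3.14, -0.0, 1.659]
force: [-0.2, 1.0, -3.6]
width: 17.4
gripper_force: 59.1
```

```bash
python3 mv.py 614.5 130 37 95; python3 - <<'E'
from a import *
p=snap("side","side9");q=pickle.load(open("side0.pkl","rb"))
print(ctrl.recognise(p,"die_big_round_mid")[:2], proj(p,[[614,130,50],[614,130,8]]))
E
```

```text
t 27.15 pos [614.6 129.8  67.4] rot [ 1.7992e+02 -3.0000e-02  9.5050e+01] q7 -0.47 w 17.4 gf 59.1 F [-0.2  1.  -3.6]
az total 0.001 tx ty tz [ 0.001 -0.     0.203]
[{'centre': [204.0, 232.8], 'score': 0.57}] [[211.7425129  233.69731611]
 [213.09853467 251.85061054]]
```

step_arm:
  series:
    - [[0,0,0,0,0,0.1,1],[0,0,0,0,0,0.06,1],[0,0,0,0,0,0.02,1],[0,0,0,0,0,0.008,1],[0,0,0,0,0,0,1],[0,0,0,0,0,0,1]]

```text
clock: 27.85
eef_pos: [614.4, 129.9, 38.3]
tool_rot: [3.141, -0.0, 1.659]
force: [0.5, -0.1, -3.6]
width: 17.3
gripper_force: 59.5
```

```bash
python3 -c "
from hov import *
go('9','r',(54,54),np.radians(5),(615,129.7),'r',(86,86),0,h=40)"
```

```text
(no output)
```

View pics/h9.png

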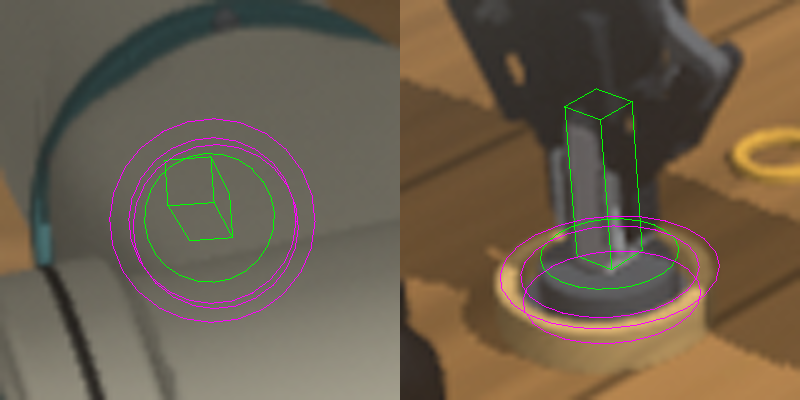

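step_arm:
  series:
    - [[0,0,0,0,0,0.008,1],[0,0,0,0,0,0,1]]

```text
clock: 28.15
eef_pos: [614.4, 129.8, 37.4]
tool_rot: [3.141, -0.0, 1.659]
force: [0.6, -0.1, -0.3]
width: 17.4
gripper_force: 59.6
```

step_arm:
  series:
    - [[0,0,0,0,0,0.004,1],[0,0,0,0,0,0,1]]

```text
clock: 28.35
eef_pos: [614.4, 129.9, 37.4]
tool_rot: [3.14, -0.0, 1.659]
force: [-1.8, -0.6, 4.4]
width: 17.2
gripper_force: 60.6
```

Contact. Release, lift and back away so both cameras see everything.

step_arm:
  series:
    - [[0,0,0,0,0,0,0.75],[0,0,0,0,0,0,0.65],[0,0,0,0,0,0,0.5],[0,0,0,0,0,0,0.3],[0,0,0,0,0,-0.1,0.3],[0,0,0,0,0,-0.3,0.2],[0,0,0,0,0,-0.3,0],[0,0,0,0,0,-0.06,0],[0,0,0,-0.3,0,0,0],[0,0,0,-0.3,0,0,0],[0,0,0,-0.3,0,0,0],[0,0,0,-0.3,0,0,0]]

```text
clock: 29.55
eef_pos: [629.9, -51.4, 151.3]
tool_rot: [3.141, 0.0, 1.66]
force: [0.4, -0.0, -0.4]
width: 85.5
gripper_force: 0.0
```

step_arm:
  series:
    - [[0,0,0,-0.3,0,0,0],[0,0,0,-0.3,0,0,0],[0,0,0,0,0,0,0],[0,0,0,0,0,0,0]]

```text
clock: 29.95
eef_pos: [637.5, -141.1, 150.7]
tool_rot: [3.141, 0.0, 1.656]
force: [-0.2, 0.8, 0.6]
width: 85.4
gripper_force: 0.0
```

```bash
python3 - <<'E'
from fit import *
P={c:snap(c,c+"10") for c in("top","side")}
G={"die_big_round_mid":(614.5,130,0),"die_small_round_mid":(509,387.5,0),"die_square_mid":(510,-391.6,0),"die_oblong_mid":(380,275.4,0),"dye_bottle_mid":0,"glue_jar_mid":0}
for n,g in G.items():
    for c in P:
        r=[(np.round(a["centre"],1).tolist(),round(a["score"],2)) for a in ctrl.recognise(P[c],n)[:2]]
        print(n,c,r,"expect foot-ish",proj(P[c],[[g[0],g[1],26],[g[0],g[1],50]]).round().tolist() if g else "")
V={"big":("r",(54,54),(614.5,130),5),"small":("r",(34,34),(509,387.5),22),"sq":("q",(44,44),(510,-391.6),0),"obl":("q",(74,28),(380,275.4),25.8)}
for n,(sh,s,x,y) in V.items():
    for c in P:
        f,v=fit(P[c],sh,s,x,base=8,yaws=[np.radians(y)])[0]; print(n,c,v[:2].round(1),np.degrees(v[2]).round(1))
E
```

```text
die_big_round_mid top [([249.8, 152.3], 0.88)] expect foot-ish [[252.0, 150.0], [251.0, 148.0]]
die_big_round_mid side [([209.6, 240.0], 0.93), ([336.7, 180.4], 0.28)] expect foot-ish [[212.0, 244.0], [212.0, 234.0]]
die_small_round_mid top [([121.7, 200.0], 0.79), ([262.2, 145.7], 0.24)] expect foot-ish [[127.0, 199.0], [122.0, 197.0]]
die_small_round_mid side [([136.6, 323.4], 0.68)] expect foot-ish [[139.0, 331.0], [137.0, 319.0]]
die_square_mid top [] expect foot-ish [[505.0, 203.0], [509.0, 202.0]]
die_square_mid side [([392.6, 175.9], 0.58)] expect foot-ish [[394.0, 176.0], [395.0, 167.0]]
die_oblong_mid top [([248.1, 280.7], 0.88), ([180.9, 262.0], 0.67)] expect foot-ish [[179.0, 262.0], [176.0, 262.0]]
die_oblong_mid side [([325.5, 301.1], 0.95), ([248.2, 331.3], 0.75)] expect foot-ish [[248.0, 329.0], [247.0, 317.0]]
dye_bottle_mid top [([189.5, 161.4], 0.74)] expect foot-ish 
dye_bottle_mid side [([169.9, 276.3], 0.74), ([390.6, 184.0], 0.17)] expect foot-ish 
glue_jar_mid top [([432.9, 168.3], 0.57)] expect foot-ish 
glue_jar_mid side [([336.2, 186.1], 0.67)] expect foot-ish 
big top [614.6 131.2] 9.2
big side [628.  120.7] 9.0
small top [509.  388.3] 4.4
small side [516.6 384.8] 11.2
sq top [ 608.4 -535. ] 38.2
sq side [ 501.2 -371.9] 3.2
obl top [379.6 277.4] 26.9
obl side [382.4 273. ] 25.6
```

```bash
python3 - <<'E'
from a import *
a,b,c=[pickle.load(open(f,"rb"))["img"].astype(float) for f in("side0.pkl","side10.pkl","side8.pkl")]
for n,(x0,x1,y0,y1) in {"jar":(324,350,166,202),"bottle":(155,185,246,297),"blue":(300,348,265,318)}.items():
    t=a[y0+3:y1-3,x0+3:x1-3].mean(2).astype(np.float32)
    for im in(b,c):
        r=cv2.matchTemplate(im[y0-5:y1+5,x0-5:x1+5].mean(2).astype(np.float32),t,cv2.TM_CCOEFF_NORMED);_,m,_,l=cv2.minMaxLoc(r);print(n,round(m,3),l,"expect (8,8)")
E
```

```text
jar 1.0 (8, 8) expect (8,8)
jar 1.0 (8, 8) expect (8,8)
bottle 1.0 (8, 8) expect (8,8)
bottle 0.92 (8, 8) expect (8,8)
blue 0.944 (8, 8) expect (8,8)
blue 0.962 (8, 8) expect (8,8)
```

```bash
python3 -c "
from cell import ctrl
print(ctrl.finish_job())"
```

```text
the job is handed in; nothing more can be done
None
```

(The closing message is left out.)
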